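# Raise the counterweighted bar and push the tool tote into its bay

### The arm

A 7-joint arm with a two-finger parallel gripper is mounted at the origin on the work surface. World frame = base frame: x ahead of the robot, y to its left, z up, the work surface at z = 0. Lengths are in m, angles in rad, forces in N, time in s.
With the tool pointing down it reaches from about 0.425 to 0.925 m from the base axis. Payload 6.8 kg.
Tool frame: the origin (TCP) lies on the centre line of the jaws, within the pads' length; the fingertips stand bot.tip_reach ahead of it and the grasp point (between the pads) lies 3 mm ahead of it (bot.tip_reach is the distance from the TCP to the fingertips, in m); z points along the fingers, y is the line along which they close (so a half turn about z gives the same grasp; the last joint's range is limited). The gripper opens to 85 mm and grips with 20 to 120 N. Pads are 22 mm wide; open, the fingers measure 114 mm over their backs; the gripper's body (76 mm by 85 mm) begins 54 mm behind the grasp point. The pads swing forward as they close: fully open they stand 13 mm farther back than shut.
Start: joints at [1.108, 0.477, 0.022, 1.555, -0.011, 1.109, -0.083], TCP at [0.235, -0.633, 0.253] pointing down, gripper open.
Joint ranges: [-2.96, 2.96], [-0.34, 2.1], [-1.41, 1.46], [0.24, 2.44], [-1.37, 4.51], [0.17, 1.92], [-2.96, 2.96]. Speed limits (rad/s): [2.39, 2.39, 3.14, 3.14, 3.14, 3.14, 3.14].

### API

Orientations are given as a unit quaternion [w, x, y, z].
In Python, from station import bot gives the robot as it stands.
- The arm moves only by the tool jog_arm, never from a script. Its argument "deltas" is a list of rows, each a list of 7 numbers: the shift along the world's x, y, z in m, then the turn, a rotation vector about the world's x, y, z in rad, then the opening, from 0 (shut) to 1 (fully open). In form: [[x, y, z, rx, ry, rz, grip], ...]. A call has 1 to 10 rows; each row shifts and turns the commanded pose from where the row before left it; what a row does not reach is not made up. A row lasts 1/10 s, in which the tool goes at most 50 mm and 8.59 degrees, less where a joint would pass 70% of its speed; a pose out of reach is approached as far as the arm can. A call with a gripper value outside its range is refused whole. The fingers move at their own pace and stop on an object; "newtons" is the grip in N (left out, the last holds). Time passes only in rows, so rows that do not move let the fingers close. It gives the time, the measured TCP pose, the force, the opening and the grip force at its end, in the units of the state.
- bot.get_obs(): the state, without advancing time (a new reading comes with each control period).
- bot.read_camera(name): name is "scene" or "top" or "wrist"; returns a dict with "img" (384x512x3 uint8, red, green, blue), "K" (3x3 intrinsics, pixels), "eye" and "attitude" of the camera in the world. Camera axes: x right, y down, z forward; pixel columns grow to the right and rows downward; lengths in m; the calibration is good to about 2 mm. A picture is of the moment at which its call begins. There is no depth.
- bot.hand_in(): hands the job in; it is judged then, once.
The state is a dict: "t": time; "q": joint angles; "joint_vel": joint speeds; "joint_torque": joint torques, N m; "eef_pos": TCP position; "tool_rot": TCP orientation; "contact_force": force on the tool from outside, world axes, zero at the start; "torque": the same for the moment, N m; "gripper_width": opening from 0.0 (shut) to 1.0 (fully open); "grasp_force": force on a finger pad.
Only numpy, scipy, OpenCV 4.12 (cv2) and the standard library are available. Lean on these libraries where they do the work, as an engineer would, in place of code of your own. Each camera call takes 0.05 s, during which the arm holds its last target. There are 200 camera calls.

### The job

On the shed workbench, push the counterweighted steel bar up past its balance point so that it stays raised on its own, in a steady push without flinging it. Then push the wooden tool tote along the bench under the raised bar, all the way into its bay until it meets the back board. Only push with the fingers: do not lift, tip or carry the tote, and leave the mug, bottle and jar where they stand.

Things in the scene. Friction and masses are not known exactly. Their poses are not given: they have to be found in the camera images.
- bay: Wooden bay fixed to the bench. Origin on the bench, mid-entrance, on the bar's line; x points into the bay, y left, z up. Guide walls 12 mm thick, 50 high, from x = 15 to 132 mm, inner faces at y = +-72.5 mm, flared outward 0.45 rad before that to x = -25 mm; inner face of the back board at x = 120 mm (80 high). No floor: the tote slides on the bench. Rest post 30 x 14 mm, 79 high, at x = 0, y = 100 mm.
- bar_pivot (a point): Pivot of the bar, fixed at x = 0, y = -125, z = 90 mm in the bay's frame, on the near side of a wooden post (26 mm in x by 32 mm in y, 140 mm high, centre x = 29, y = -125 mm) to the right of the entrance.
- bar (a joint): Angle (rad) of the steel bar about the bay's x axis: 0 = level across the entrance, its left part on the rest post; grows as the free left end rises; stop at 1.85, leaning a little outward. Balance is at about 0.8: below it the bar falls back, above it it goes to the stop by itself (under 2 rad/s) and stays. About 1.5 N up at the free end lifts it. Bar: 8 mm thick in x, 22 high, free end 285 mm from pivot.
- bar_push (a point): Mid-width point on the bar's underside, 265 mm from the pivot, 20 mm from the free end; moves with the bar. Lowered it is 79 mm above the bench; the last 53 mm of bar, beyond the rest post, have nothing beneath, so fingers can reach under from the robot's side.
- bar_weight (a point): Centre of the bar's counterweight, a steel disc 52 mm across, 28 mm thick in x, on a stem 16 mm wide and 90 mm long that stands at right angles on the bar, 20 mm to the right of the pivot. Disc centre 85 mm up the stem. As the bar rises it swings down to the right, to about 45 mm above the bench. Bar with weight: 0.98 kg.
- tote: Loose open wooden tool tote, 90 mm (x) by 100 mm (y), walls 90 high; dowel handle (14 mm thick, along y, axis 116 mm up) on two 24 mm uprights mid-length; 0.4 to 0.85 kg. Origin: centre of underside; x points to the bay within 0.2 rad. Stands on the bench before the entrance, too tall for the lowered bar. Home: origin at x = 75 mm in the bay's frame, 22 mm clear each side.
- mug: White mug, 76 mm diameter, 80 mm high, beyond the bar's free end to the left. Origin at the centre of its underside. Bystander.
- bottle: Yellow bottle with black cap, 68 mm diameter, 150 mm high, right of the bay. Origin at the centre of its underside. Bystander.
- jar: Glass jar with steel lid, 56 mm diameter, 70 mm high, right of the tote. Origin at the centre of its underside. Bystander.
There are look-alikes about, which are no part of the job. Leave any blue or red look-alike of the tote alone.

How it is judged:
On the way, in this order (a step that is already met when the one before it is completed fails the run):
1. the bar is raised past its balance point and stays up, the tote still outside (value of joint bar above 1.65 rad and x of tote in the frame of bay below -0.03 m), for 0.3 s.
2. the tote is pushed home in the bay (x of tote in the frame of bay above 0.067 m and y of tote in the frame of bay between -0.03 and 0.03 m), for 0.2 s.
At the end, for the whole second after the job is handed in: The bar stands raised by itself (over 1.65 rad), and the tote stands flat and still on the bench inside the bay, within 8 mm of the back board and square to it within 0.15 rad (all of step 2 and value of joint bar above 1.65 rad and angle between the x axis of tote and the x axis of bay, either way round below 0.15 rad and angle between tote's own z axis and vertical below 0.08 rad and height (world z) of tote below 0.01 m and linear speed of tote below 0.02 m/s); the robot touches nothing.
It fails at once if the tote is lifted or tipped (height (world z) of tote above 0.015 m or angle between tote's own z axis and vertical above 0.3 rad).
It fails at once if the bar is flung (faster than 3 rad/s) (velocity of joint bar above 3 rad/s).
It fails at once if a bystander is moved more than 30 mm or knocked over (distance of any of mug, bottle, jar from where it was at the start of the episode above 0.03 m or angle between any of mug, bottle, jar's own z axis and vertical above 0.5 rad).
It also fails if it takes over 58 s, if anything falls off the work surface, if the arm or the gripper's body presses on something with over 40 N, if the wrist force passes 120 N, or if a joint passes its speed limit or range.

## Working session

There is one attempt and no reset: what is moved stays moved. The work goes in short steps, Python scripts to look and compute and a tool call to move; the robot and the scene stay as the last step left them, time stands still between calls to the robot, and variables do not carry over. Pictures are saved under pics/ and viewed, at most 10 in all, crops included, and the job is handed in when it is done.

Besides the shell and the picture viewer there is one more tool, called after ">>>" as name([rows], argument=value, ...), one row to a line, values as JSON. jog_arm: Moves the arm, as the interface text tells. Its arguments: {"type":"object","properties":{"deltas":{"type":"array"},"newtons":{"type":"number"}},"required":["deltas"]}

```bash
mkdir -p pics
cat > h.py <<'E'
import numpy as np, cv2
from station import bot
from scipy.spatial.transform import Rotation as R
def rot(q):
    q=np.array(q,float)
    return q if q.shape==(3,3) else R.from_quat(q[[1,2,3,0]]).as_matrix()
def snap(name,fn):
    c=bot.read_camera(name); cv2.imwrite(fn,c["img"][:,:,::-1])
    np.savez(fn[:-3]+"npz",K=c["K"],eye=c["eye"],A=rot(c["attitude"])); return c
def at(fn,u,v,z):
    d=np.load(fn[:-3]+"npz"); r=d["A"]@np.linalg.inv(d["K"])@[u,v,1]
    return d["eye"]+r*(z-d["eye"][2])/r[2]
def proj(fn,P):
    d=np.load(fn[:-3]+"npz"); p=(np.atleast_2d(P)-d["eye"])@d["A"]@d["K"].T
    return p[:,:2]/p[:,2:]
E
python3 - <<'E'
from h import *
for n in("scene","top"): snap(n,f"pics/{n}0.png")
a=[cv2.imread(f"pics/{n}0.png") for n in("scene","top")]
for n in ("scene","top"):
    d=np.load(f"pics/{n}0.npz"); print(n,d["eye"],d["A"].tolist(),d["K"].tolist())
    cv2.imwrite(f"pics/{n}0b.png",cv2.resize(cv2.imread(f"pics/{n}0.png"),(800,600),interpolation=cv2.INTER_CUBIC))
print(bot.tip_reach,bot.get_obs())
E
```

```text
scene [ 1.26724104 -0.12483244  0.63655228] [[0.15193127288195524, 0.55530002404702, -0.8176544328833841], [0.9882886949029587, -0.07344375759987215, 0.13375899968457555], [0.014224761772201944, -0.8284008074374329, -0.5599551396223932]] [[378.20123431998394, 0.0, 258.0569177023176], [0.0, 378.20123431998394, 188.82531242859739], [0.0, 0.0, 1.0]]
top [ 0.37508603 -0.01017369  1.1875905 ] [[0.025545311491235904, -0.9882184545114086, 0.1509030258937803], [-0.9994983835084044, -0.022421492562208652, 0.02236644887704127], [-0.018719466469485982, -0.15139868835087716, -0.9882955118489267]] [[435.95609620505047, 0.0, 258.99627899551126], [0.0, 435.95609620505047, 192.3508463686304], [0.0, 0.0, 1.0]]
0.022 {'t': 0.1, 'q': array([ 1.10794698,  0.47773638,  0.02238669,  1.55633623, -0.01149014,
        1.10930856, -0.08310749]), 'joint_vel': array([ 0.00013558, -0.00324568,  0.00090979, -0.00040405, -0.00112221,
       -0.00054497, -0.00068584]), 'joint_torque': array([ 3.94806586e-03, -5.97757602e+01,  1.61345076e+00, -2.81954402e+01,
        1.28214341e-02,  5.01547634e-03,  6.31037921e-06]), 'eef_pos': array([ 0.23425848, -0.6325215 ,  0.25241797]), 'tool_rot': array([-8.00285819e-04,  9.84311916e-01,  1.76435153e-01, -2.19733652e-04]), 'contact_force': array([-0.51615157, -0.39030492, -0.59208804]), 'torque': array([ 0.07197582, -0.01843995, -0.00355921]), 'grasp_force': 0.0, 'gripper_width': 0.9972896664331043}
```

View pics/top0b.png

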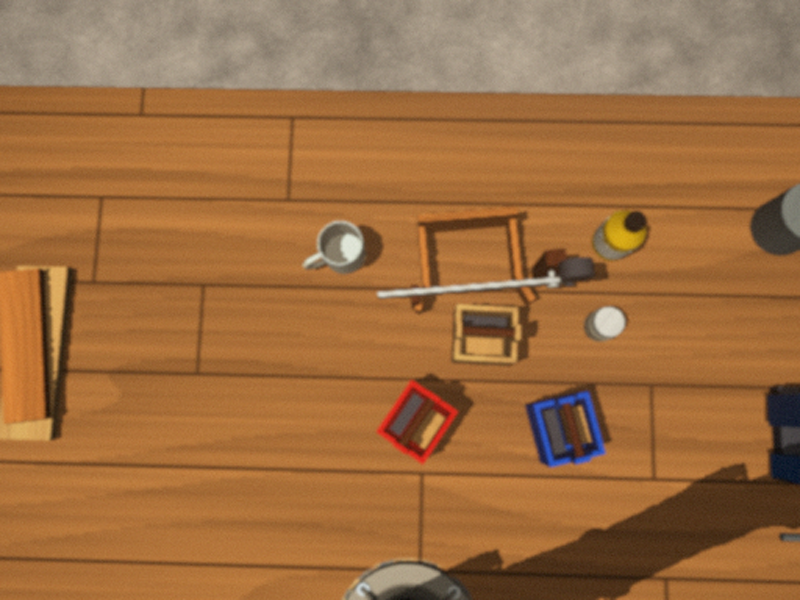

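View pics/scene0b.png

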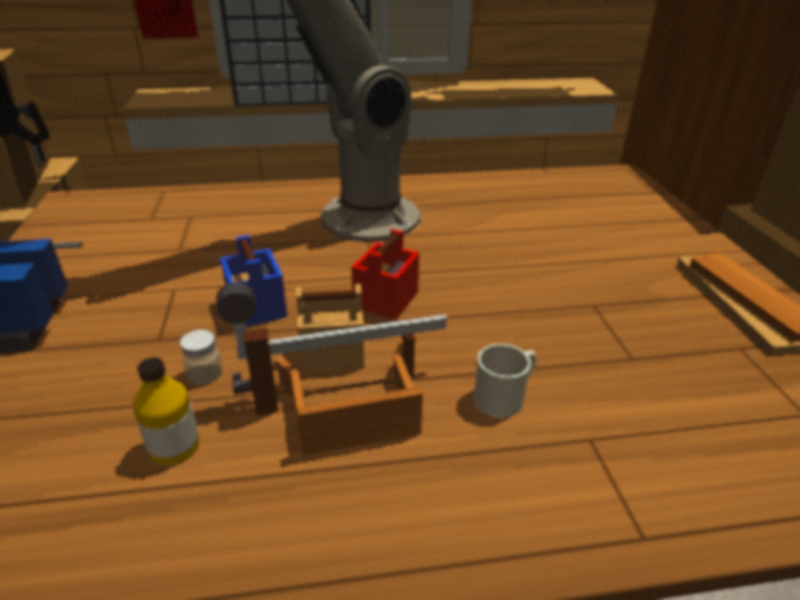

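The top view shows the plain wooden tote at about (487,335) of 800x600, in front of the bay. The red (418,420) and blue (566,428) totes are look-alikes, so the plain one fits. The bar runs from its free end at (379,295) to the pivot near (552,280). The mug is at (340,247), the bottle at (622,235) and the jar at (606,323). I'll confirm in an enlarged crop.

Run:
```python
from h import *
i=cv2.imread("pics/top0.png")[125:245,235:395]
cv2.imwrite("pics/c1.png",cv2.resize(i,(800,600),interpolation=cv2.INTER_CUBIC))
```

```text
(no output)
```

View pics/c1.png

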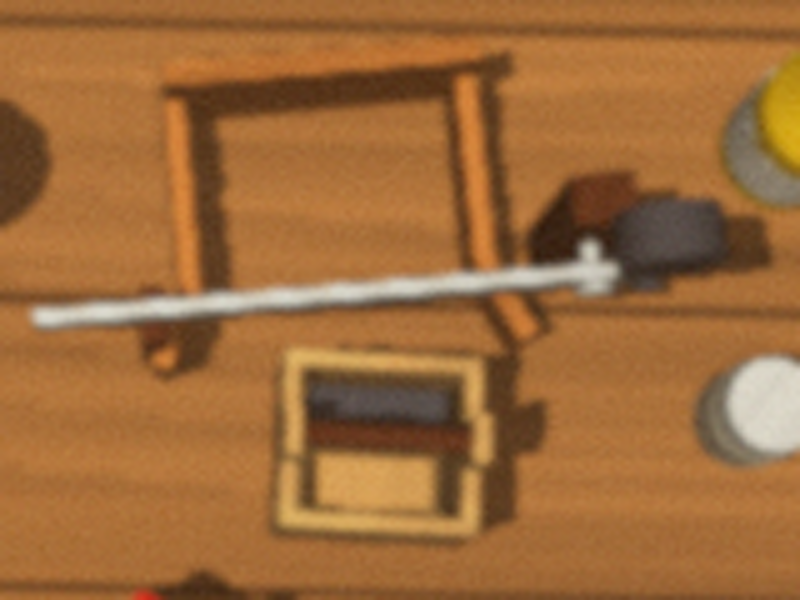

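The crop shows the bar's free end at (35,318), wall tops from (178,100) to (193,290) and (467,75) to (485,265), and the plain tote's rim corners at (283,345), (488,357), (483,540) and (275,530). It is bare wood, so it is the one meant.

```bash
cat >> h.py <<'E'
def c1(x,y): return (235+(x+.5)/5-.5,125+(y+.5)/5-.5)
def fit(F,L,x0):
    from scipy.optimize import least_squares
    L=np.array(L,float);
    def w(p): 
        c,s=np.cos(p[2]),np.sin(p[2]); return np.c_[p[0]+c*L[:,0]-s*L[:,1],p[1]+s*L[:,0]+c*L[:,1],L[:,2]]
    return least_squares(lambda p:(w(p)[:,:2]-F).ravel(),x0).x,w
E
python3 - <<'E'
from h import *
f="pics/top0.png"
T=lambda pts:np.array([at(f,*c1(x,y),z)[:2] for x,y,z in pts])
# bay
px=[(33,317,101),(178,100,50),(467,75,50),(167,79,80),(488,54,80)]
L=[(0,.160,.101),(.120,.0785,.05),(.120,-.0785,.05),(.126,.0845,.08),(.126,-.0845,.08)]
P=T([(x,y,z/1000) for x,y,z in px]); p,w=fit(P,L,[.6,-.1,0]); print("bay",p,"res mm",((w(p)[:,:2]-P)*1e3).round(1).tolist())
px=[(283,345),(488,357),(483,540),(275,530)]
P=T([(x,y,.09) for x,y in px]); L=[(.045,.05,.09),(.045,-.05,.09),(-.045,-.05,.09),(-.045,.05,.09)]
q,w=fit(P,L,[.5,-.1,0]); print("tote",q,((w(q)[:,:2]-P)*1e3).round(1).tolist())
c,s=np.cos(p[2]),np.sin(p[2]); Rb=np.array([[c,-s],[s,c]])
print("tote in bay",Rb.T@(q[:2]-p[:2]),q[2]-p[2])
for n,l in dict(push=(0,.140),pivot=(0,-.125),freeend=(0,.16),post=(0,.1),home=(.075,0)).items(): print(n,p[:2]+Rb@l)
k=800/512
for n,(x,y,z) in dict(mug=(342,243,.08),bottle=(636,221,.15),jar=(609,322,.07)).items(): print(n,at(f,x/k,y/k,z),Rb.T@(at(f,x/k,y/k,z)[:2]-p[:2]))
# scene check of free end
print(proj("pics/scene0.png",[*p[:2]+Rb@(0,.16),.09])*k)
for n,(x,y) in dict(red=(418,420),blue=(566,428)).items(): print(n,at(f,x/k,y/k,.09))
E
```

```text
bay [ 0.56675839 -0.10055726  0.09859494] res mm [[-0.1, -1.0], [-0.6, 0.6], [-2.2, -1.0], [1.6, 1.1], [1.3, 0.4]]
tote [ 0.49275205 -0.11797186 -0.02893235] [[-2.1, -2.0], [-1.2, 2.0], [1.5, 2.1], [1.9, -2.1]]
tote in bay [-0.07536113 -0.01004519] -0.12752728368858163
push [0.55297745 0.03876282]
pivot [ 0.5790628 -0.2249502]
freeend [0.55100874 0.05866569]
post [ 0.55691486 -0.00104292]
home [ 0.64139415 -0.09317462]
mug [0.63901077 0.12203166 0.08      ] [0.09381208 0.21439573]
bottle [ 0.66712962 -0.34411199  0.15      ] [ 0.07590939 -0.25225196]
jar [ 0.51770501 -0.32142746  0.07      ] [-0.07055657 -0.21496895]
[[444.98027446 321.84715499]]
red [ 0.35141839 -0.01137091  0.09      ]
blue [ 0.34504425 -0.24508525  0.09      ]
```

Residuals are within about 2 mm, and the bar end projects onto the scene view at the right spot. The tool now goes to the bar's free end with the fingers shut.

>>> jog_arm([
  [0.015,0.045,0.006,0,0,-0.055,0],
  [0.015,0.045,0.006,0,0,-0.055,0],
  [0.015,0.045,0.006,0,0,-0.055,0],
  [0.015,0.045,0.006,0,0,-0.055,0],
  [0.015,0.045,0.006,0,0,-0.055,0],
  [0.015,0.045,0.006,0,0,-0.055,0],
  [0.015,0.045,0.006,0,0,-0.055,0],
  [0.015,0.045,0.006,0,0,-0.055,0],
  [0.015,0.045,0.006,0,0,-0.055,0],
  [0.015,0.045,0.006,0,0,-0.055,0],
])

```text
t: 1.1
eef_pos: [0.3845, -0.181, 0.3135]
tool_rot: [0.0, 0.995, -0.099, -0.0]
contact_force: [1.1, -1.0, 0.5]
gripper_width: 0.0
grasp_force: 0.0
```

>>> jog_arm([
  [0.015,0.045,0,-0.03,-0.147,0,0],
  [0.015,0.045,0,-0.03,-0.147,0,0],
  [0.015,0.045,0,-0.03,-0.147,0,0],
  [0.015,0.045,0,-0.03,-0.147,0,0],
  [0.015,0.045,0,-0.03,-0.147,0,0],
  [0.0,0.0,0,-0.03,-0.147,0,0],
  [0,0,0,0,0,0,0],
  [0,0,0,0,0,0,0],
])

```text
t: 1.9
eef_pos: [0.4511, 0.0034, 0.3156]
tool_rot: [0.051, 0.917, -0.098, 0.383]
contact_force: [0.7, -0.2, 0.2]
gripper_width: 0.002
grasp_force: 0.0
```

>>> jog_arm([
  [0.01,0.01,-0.02,-0.01,-0.05,0,0],
  [0.01,0.01,-0.02,-0.01,-0.05,0,0],
  [0.01,0.01,-0.03,0,0,0,0],
  [0.01,0.01,-0.03,0,0,0,0],
  [0.005,0,-0.03,0,0,0,0],
  [0,0,0,0,0,0,0],
])

```text
t: 2.5
eef_pos: [0.4556, 0.043, 0.2717]
tool_rot: [0.065, 0.918, -0.1, 0.377]
contact_force: [-0.1, -0.5, 0.2]
gripper_width: 0.003
grasp_force: 0.0
```

Run:
```python
from h import *
o=bot.get_obs(); print(o["eef_pos"],rot(o["tool_rot"]).round(3).tolist(),o["q"].round(2))
```

```text
[0.45556265 0.04297176 0.27165586] [[0.695, -0.232, 0.68], [-0.134, -0.972, -0.194], [0.706, 0.044, -0.707]] [ 1.11 -0.33 -1.4   2.43  0.83  0.17 -2.96]
```

The wrist and elbow are at their range limits, so I'll reduce the tilt to about 0.45 rad, which is still enough to hook under the bar, and move outward.

>>> jog_arm([
  [0.01,0,0.01,0.03,0.1,0,0],
  [0.01,0,0.01,0.03,0.1,0,0],
  [0.01,0,0,0.02,0.1,0,0],
  [0.01,0,0,0,0,0,0],
  [0,0,0,0,0,0,0],
])

```text
t: 3.0
eef_pos: [0.4936, 0.0434, 0.291]
tool_rot: [0.045, 0.959, -0.105, 0.259]
contact_force: [-0.1, 0.4, 0.1]
gripper_width: 0.001
grasp_force: 0.0
```

```bash
cat > st.py <<'E'
from h import *
o=bot.get_obs(); M=rot(o["tool_rot"])
print(o["t"],o["eef_pos"].round(4),"d",M[:,2].round(3),"y",M[:,1].round(3),o["q"].round(2),o["contact_force"].round(1))
print("tip",(o["eef_pos"]+M[:,2]*.022).round(4))
p=np.array([.56676,-.10056]);c,s=np.cos(.0986),np.sin(.0986);print("tcp in bay",(np.array([[c,s],[-s,c]])@(o["eef_pos"][:2]-p)).round(4))
E
python3 st.py
```

```text
3.0 [0.4936 0.0434 0.291 ] d [ 0.487 -0.141 -0.862] y [-0.225 -0.974  0.033] [ 0.73 -0.01 -1.09  2.2   0.56  0.59 -2.57] [-0.1  0.4  0.1]
tip [0.5044 0.0402 0.272 ]
tcp in bay [-0.0586  0.1504]
```

>>> jog_arm([
  [0,0,-0.03,0,0,0,0],
  [0,0,-0.03,0,0,0,0],
  [0,0,-0.03,0,0,0,0],
  [0,0,-0.03,0,0,0,0],
  [0,0,-0.03,0,0,0,0],
  [0,0,-0.03,0,0,0,0],
  [0,0,-0.03,0,0,0,0],
  [0,0,-0.01,0,0,0,0],
  [0,0,0,0,0,0,0],
])

```text
t: 3.9
eef_pos: [0.4887, 0.0344, 0.1737]
tool_rot: [0.053, 0.966, -0.099, 0.234]
contact_force: [0.4, 0.8, -0.1]
gripper_width: -0.003
grasp_force: 0.0
```

```bash
python3 st.py
```

```text
3.9 [0.4887 0.0344 0.1737] d [ 0.442 -0.148 -0.885] y [-0.215 -0.975  0.055] [-0.43  0.14  0.04  2.37  0.89  0.4  -2.96] [ 0.4  0.8 -0.1]
tip [0.4984 0.0312 0.1542]
tcp in bay [-0.0644  0.142 ]
```

>>> jog_arm([
  [0,0,0,0.062,-0.021,-0.124,0],
  [0,0,0,0.062,-0.021,-0.124,0],
  [0,0,0,0.062,-0.021,-0.124,0],
])

```text
t: 4.2
eef_pos: [0.4876, 0.0309, 0.1683]
tool_rot: [0.032, 0.954, -0.19, 0.23]
contact_force: [-0.6, 0.1, -0.5]
gripper_width: -0.002
grasp_force: 0.0
```

```bash
python3 st.py
```

```text
4.2 [0.4876 0.0309 0.1683] d [ 0.427 -0.148 -0.892] y [-0.378 -0.926 -0.027] [-0.92  0.16  0.6   2.39  0.69  0.31 -2.94] [-0.6  0.1 -0.5]
tip [0.497  0.0277 0.1487]
tcp in bay [-0.0658  0.1387]
```

>>> jog_arm([
  [0,0,0,-0.062,0.021,0.127,0],
  [0,0,0,-0.062,0.021,0.127,0],
  [0,0,0,-0.062,0.021,0.127,0],
  [0,0,0,-0.062,0.021,0.127,0],
  [0,0,0,-0.062,0.021,0.127,0],
  [0,0,0,-0.062,0.021,0.127,0],
  [0,0,0,-0.062,0.021,0.127,0],
  [0,0,0,-0.062,0.021,0.127,0],
  [0,0,0,-0.062,0.021,0.127,0],
  [0,0,0,-0.062,0.021,0.127,0],
])

```text
t: 5.2
eef_pos: [0.4877, 0.0312, 0.1685]
tool_rot: [0.18, 0.842, 0.484, 0.154]
contact_force: [1.0, 0.1, 0.3]
gripper_width: 0.006
grasp_force: 0.0
```

```bash
python3 st.py
```

```text
5.2 [0.4877 0.0312 0.1685] d [ 0.434 -0.154 -0.888] y [ 0.76  -0.467  0.452] [-0.7   0.15  0.34  2.38  0.82  0.35 -1.64] [1.  0.1 0.3]
tip [0.4972 0.0278 0.1489]
tcp in bay [-0.0657  0.1389]
```

Correct direction. I'll finish the half turn.

>>> jog_arm([
  [0,0,0,-0.062,0.021,0.127,0],
  [0,0,0,-0.062,0.021,0.127,0],
  [0,0,0,-0.062,0.021,0.127,0],
  [0,0,0,-0.062,0.021,0.127,0],
  [0,0,0,-0.062,0.021,0.127,0],
  [0,0,0,-0.062,0.021,0.127,0],
  [0,0,0,-0.062,0.021,0.127,0],
  [0,0,0,-0.062,0.021,0.127,0],
  [0,0,0,-0.062,0.021,0.127,0],
  [0,0,0,-0.062,0.021,0.127,0],
])

```text
t: 6.2
eef_pos: [0.4877, 0.0312, 0.1686]
tool_rot: [0.239, 0.318, 0.917, 0.003]
contact_force: [-0.3, 0.7, -0.4]
gripper_width: 0.003
grasp_force: 0.0
```

>>> jog_arm([
  [0,0,0,-0.062,0.021,0.127,0],
  [0,0,0,-0.062,0.021,0.127,0],
  [0,0.003,-0.03,0,0,0,0],
  [0,0.003,-0.03,0,0,0,0],
  [0,0.003,-0.03,0,0,0,0],
  [0,0,0,0,0,0,0],
])

```text
t: 6.8
eef_pos: [0.4888, 0.0372, 0.097]
tool_rot: [0.238, 0.186, 0.953, -0.032]
contact_force: [-0.2, -0.8, 0.1]
gripper_width: 0.001
grasp_force: 0.0
```

```bash
python3 st.py
```

```text
6.8 [0.4888 0.0372 0.097 ] d [ 0.442 -0.15  -0.884] y [0.37  0.928 0.028] [-0.58  0.33  0.21  2.43  1.49  0.25 -0.65] [-0.2 -0.8  0.1]
tip [0.4985 0.0339 0.0776]
tcp in bay [-0.064   0.1448]
```

>>> jog_arm([
  [0.01,0.001,-0.01,0,0,0.05,0],
  [0.01,0.001,-0.01,0,0,0.05,0],
  [0,0,-0.01,0,0,0.05,0],
  [0,0,0,0,0,0,0],
])

```text
t: 7.2
eef_pos: [0.51, 0.0376, 0.069]
tool_rot: [0.242, 0.116, 0.963, -0.013]
contact_force: [-0.6, -0.6, 0.9]
gripper_width: 0.001
grasp_force: 0.0
```

```bash
python3 st.py
```

```text
7.2 [0.51   0.0376 0.069 ] d [ 0.462 -0.082 -0.883] y [0.231 0.973 0.03 ] [-0.36  0.41  0.03  2.4   2.    0.24 -0.96] [-0.6 -0.6  0.9]
tip [0.5201 0.0358 0.0495]
tcp in bay [-0.0429  0.1431]
```

>>> jog_arm([
  [0.008,0,0,0,0,0,0],
  [0.009,0,0,0,0,0,0],
  [0.009,0,0,0,0,0,0],
  [0,0,0,0,0,0,0],
])

```text
t: 7.6
eef_pos: [0.5381, 0.0399, 0.0697]
tool_rot: [0.243, 0.115, 0.963, -0.013]
contact_force: [-0.7, 0.8, -0.6]
gripper_width: 0.001
grasp_force: 0.0
```

```bash
python3 st.py
python3 - <<'E'
from h import *
snap("scene","pics/s2.png"); i=cv2.imread("pics/s2.png")[130:290,110:330]
cv2.imwrite("pics/s2c.png",cv2.resize(i,(800,582),interpolation=cv2.INTER_CUBIC))
E
```

```text
7.6 [0.5381 0.0399 0.0697] d [ 0.465 -0.081 -0.882] y [0.229 0.973 0.031] [-0.38  0.43  0.08  2.35  1.94  0.21 -0.89] [-0.7  0.8 -0.6]
tip [0.5484 0.0381 0.0503]
tcp in bay [-0.0147  0.1426]
```

View pics/s2c.png

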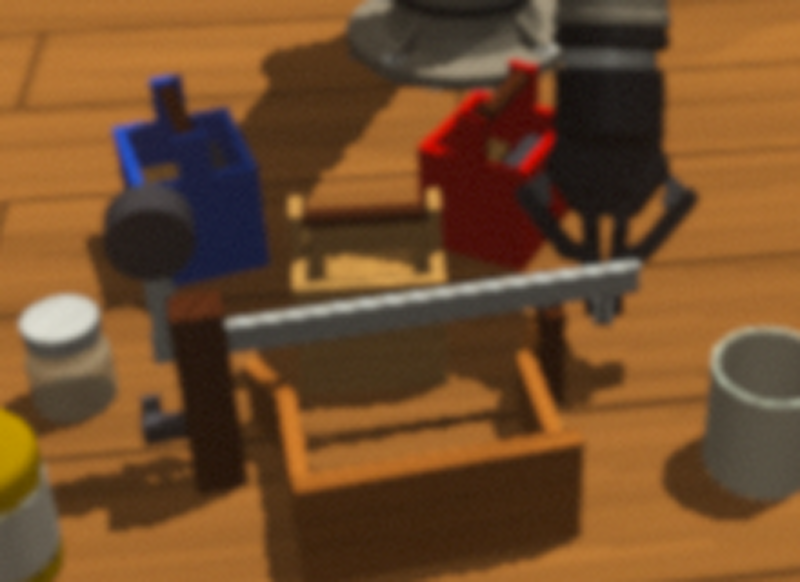

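The fingertip shows beneath the bar's free end at (602,315). I start the lift.

>>> jog_arm([
  [0,0,0.006,0,0,0,0],
  [0,0,0.008,0,0,0,0],
  [0,0,0.01,0,0,0,0],
  [0,-0.001,0.014,0,0,0,0],
  [0,-0.001,0.014,0,0,0,0],
  [0,-0.002,0.014,0,0,0,0],
])

```text
t: 8.25
eef_pos: [0.5344, 0.0358, 0.1343]
tool_rot: [0.24, 0.115, 0.964, -0.013]
contact_force: [-1.3, 0.2, -2.2]
gripper_width: 0.0
grasp_force: 0.8
```

```bash
python3 st.py
```

```text
8.25 [0.5344 0.0358 0.1343] d [ 0.46  -0.081 -0.884] y [0.227 0.973 0.029] [-0.38  0.28  0.08  2.32  1.09  0.22 -0.01] [-1.3  0.2 -2.2]
tip [0.5445 0.034  0.1148]
tcp in bay [-0.0188  0.1388]
```

>>> jog_arm([
  [0.003,-0.003,0.015,0,0,0,0],
  [0.002,-0.004,0.015,0,0,0,0],
  [0.002,-0.005,0.015,0,0,0,0],
  [0.001,-0.006,0.014,0,0,0,0],
  [0.001,-0.007,0.014,0,0,0,0],
])

```text
t: 8.75
eef_pos: [0.5385, 0.0124, 0.2039]
tool_rot: [0.236, 0.113, 0.965, -0.014]
contact_force: [-20.7, 9.1, 3.2]
gripper_width: -0.003
grasp_force: 9.0
```

```bash
python3 st.py
```

```text
8.75 [0.5385 0.0124 0.2039] d [ 0.453 -0.08  -0.888] y [0.225 0.974 0.027] [-0.13  0.15 -0.12  2.25  0.62  0.37  0.55] [-20.7   9.1   3.2]
tip [0.5485 0.0106 0.1844]
tcp in bay [-0.017   0.1152]
```

Run:
```python
from h import *
snap("scene","pics/s3.png"); i=cv2.imread("pics/s3.png")[80:240,110:330]
cv2.imwrite("pics/s3c.png",cv2.resize(i,(800,582),interpolation=cv2.INTER_CUBIC))
```

```text
(no output)
```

View pics/s3c.png

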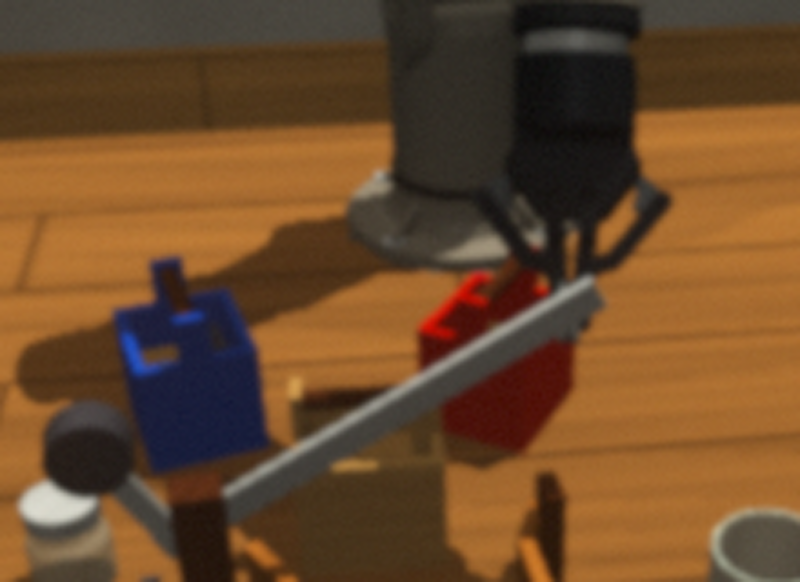

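The bar is up at about 0.45 rad and resting near the fingertip. I'm wedging about 20 N in x. I'll ease x and tilt the fingers more under the bar while rising.

>>> jog_arm([
  [-0.003,-0.002,0.008,-0.01,-0.08,0,0],
  [-0.003,-0.002,0.008,-0.01,-0.08,0,0],
])

```text
t: 9.0
eef_pos: [0.5387, 0.0053, 0.219]
tool_rot: [0.302, 0.115, 0.946, -0.017]
contact_force: [0.4, -0.5, 0.1]
gripper_width: 0.0
grasp_force: 0.5
```

```bash
python3 st.py
```

```text
9.0 [0.5387 0.0053 0.219 ] d [ 0.567 -0.101 -0.818] y [0.228 0.973 0.038] [-0.26  0.1  -0.01  2.33  1.06  0.29  0.09] [ 0.4 -0.5  0.1]
tip [0.5511 0.0031 0.2011]
tcp in bay [-0.0176  0.1081]
```

Run:
```python
from h import *
snap("scene","pics/s4.png"); i=cv2.imread("pics/s4.png")[80:240,110:330]
cv2.imwrite("pics/s4c.png",cv2.resize(i,(800,582),interpolation=cv2.INTER_CUBIC))
```

```text
(no output)
```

View pics/s4c.png

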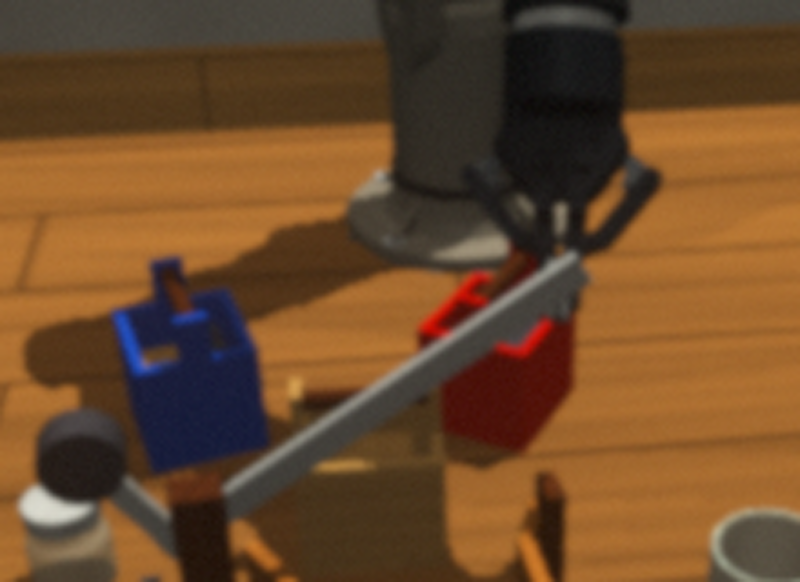

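The bar still rides on the fingers at about 0.58 rad, with the tips visible below it at (570,305). Continuing along the arc.

>>> jog_arm([
  [0.001,-0.007,0.011,0,0,0,0],
  [0.001,-0.008,0.011,0,0,0,0],
  [0.001,-0.008,0.01,0,0,0,0],
  [0.001,-0.009,0.01,0,0,0,0],
  [0.001,-0.009,0.009,0,0,0,0],
])

```text
t: 9.55
eef_pos: [0.5449, -0.0354, 0.2707]
tool_rot: [0.3, 0.115, 0.947, -0.016]
contact_force: [-2.5, 0.0, -0.9]
gripper_width: 0.003
grasp_force: 1.0
```

```bash
python3 st.py
```

```text
9.55 [ 0.5449 -0.0354  0.2707] d [ 0.565 -0.1   -0.819] y [0.227 0.973 0.038] [-0.14  0.02 -0.01  2.26  0.61  0.33  0.65] [-2.5  0.  -0.9]
tip [ 0.5573 -0.0376  0.2527]
tcp in bay [-0.0154  0.067 ]
```

>>> jog_arm([
  [0.001,-0.01,0.009,0,0,0,0],
  [0.001,-0.01,0.009,0,0,0,0],
  [0.001,-0.011,0.008,0,0,0,0],
  [0.001,-0.011,0.008,0,0,0,0],
  [0.001,-0.011,0.007,0,0,0,0],
  [0,0,0,0,0,0,0],
  [0,0,0,0,0,0,0],
])

```text
t: 10.25
eef_pos: [0.5508, -0.0881, 0.312]
tool_rot: [0.302, 0.115, 0.946, -0.016]
contact_force: [-1.0, -0.3, -0.2]
gripper_width: -0.003
grasp_force: 0.0
```

```bash
python3 st.py
python3 - <<'E'
from h import *
snap("scene","pics/s5.png"); i=cv2.imread("pics/s5.png")[50:274,100:340]
cv2.imwrite("pics/s5c.png",cv2.resize(i,(640,597),interpolation=cv2.INTER_CUBIC))
E
```

```text
10.25 [ 0.5508 -0.0881  0.312 ] d [ 0.567 -0.1   -0.817] y [0.227 0.973 0.039] [-0.07 -0.03  0.06  2.2   0.3   0.38  1.07] [-1.  -0.3 -0.2]
tip [ 0.5633 -0.0903  0.294 ]
tcp in bay [-0.0147  0.014 ]
```

View pics/s5c.png

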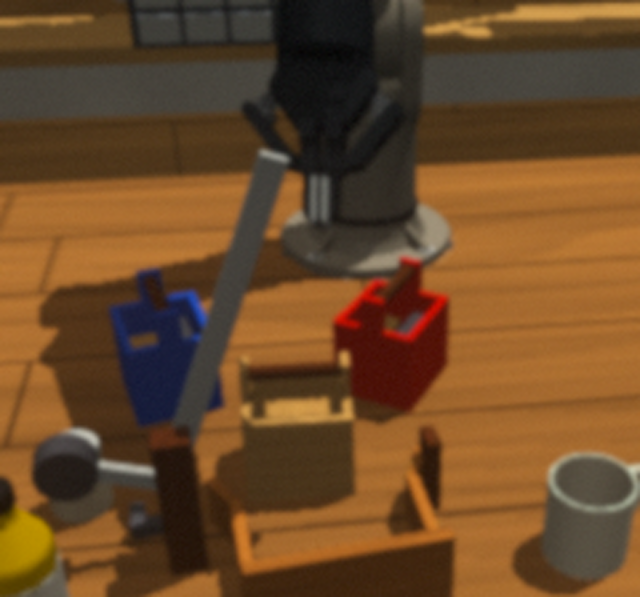

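The bar is past balance and swinging up by itself, clear of the fingers. I'll back off, straighten the tool and go behind the tote.

>>> jog_arm([
  [-0.02,0,0,0,0,0,0.5],
  [-0.02,-0.005,0,0.02,0.12,0,0.5],
  [-0.02,-0.005,0,0.02,0.12,0,0.5],
  [-0.02,-0.005,-0.01,0.02,0.12,0,0.5],
  [-0.015,-0.005,-0.015,0.02,0.12,0,0.5],
  [-0.015,-0.005,-0.015,0.02,0.12,0.06,0.5],
  [0,0,-0.015,0,0,0.06,0.5],
  [0,0,0,0,0,0.06,0.5],
  [0,0,0,0,0,0.06,0.5],
])

```text
t: 11.2
eef_pos: [0.4405, -0.1127, 0.2559]
tool_rot: [0.002, -0.002, 1.0, -0.001]
contact_force: [-0.5, -0.0, -0.0]
gripper_width: 0.501
grasp_force: 0.0
```

```bash
python3 st.py
python3 - <<'E'
from h import *
snap("top","pics/t2.png"); a=cv2.imread("pics/t2.png")[115:245,230:400]
snap("scene","pics/s6.png"); b=cv2.imread("pics/s6.png")[50:274,100:340]
cv2.imwrite("pics/m.png",np.hstack([cv2.resize(a,(400,306),interpolation=cv2.INTER_CUBIC),cv2.resize(b,(400,373),interpolation=cv2.INTER_CUBIC)[:306]]))
E
```

```text
11.2 [ 0.4405 -0.1127  0.2559] d [ 0.004 -0.002 -1.   ] y [-0.004  1.    -0.002] [-0.04  0.1   0.17  2.07 -0.02  0.97  1.71] [-0.5 -0.  -0. ]
tip [ 0.4405 -0.1127  0.2339]
tcp in bay [-0.1269  0.0003]
```

View pics/m.png

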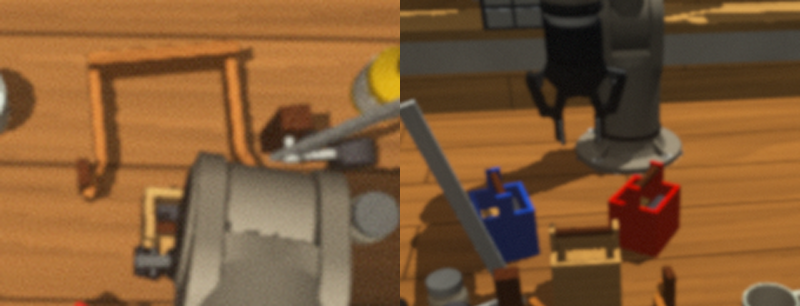

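The bar stands raised at its stop. I go down behind the tote.

>>> jog_arm([
  [-0.016,-0.004,0,0,0,0,0.5],
  [0,0,-0.03,0,0,0,0.5],
  [0,0,-0.03,0,0,0,0.5],
  [0,0,-0.03,0,0,0,0.5],
  [0,0,-0.03,0,0,0,0.5],
  [0,0,-0.03,0,0,0,0.5],
  [0,0,-0.03,0,0,0,0.5],
  [0,0,-0.022,0,0,0,0.5],
  [0,0,0,0,0,0,0.5],
])

```text
t: 12.2
eef_pos: [0.4221, -0.1173, 0.0533]
tool_rot: [0.0, 0.001, 1.0, -0.001]
contact_force: [-1.0, 0.2, 0.0]
gripper_width: 0.499
grasp_force: 0.0
```

```bash
python3 st.py
```

```text
12.2 [ 0.4221 -0.1173  0.0533] d [ 0.001 -0.002 -1.   ] y [ 0.001  1.    -0.002] [ 0.02  0.43  0.13  2.26 -0.12  0.46  1.81] [-1.   0.2  0. ]
tip [ 0.4221 -0.1173  0.0313]
tcp in bay [-0.1456 -0.0024]
```

>>> jog_arm([
  [0.006,0.0005,0,0,0,0,0.5],
  [0.006,0.0005,0,0,-0.02,0,0.5],
  [0.006,0.0005,0,0,-0.02,0.01,0.5],
  [0.008,0.001,0,0,-0.02,0.01,0.5],
  [0.008,0.001,0,0,-0.02,0.01,0.5],
  [0.008,0.001,0,0,-0.02,0.01,0.5],
  [0.008,0.001,0,0,-0.02,0.01,0.5],
  [0.008,0.001,0,0,-0.02,0.01,0.5],
  [0.008,0.001,0,0,-0.02,0.01,0.5],
  [0.008,0.001,0,0,-0.02,0.01,0.5],
])

```text
t: 13.2
eef_pos: [0.4995, -0.1091, 0.0551]
tool_rot: [0.094, -0.04, 0.995, -0.001]
contact_force: [-2.6, -1.2, -1.3]
gripper_width: 0.5
grasp_force: 1.4
```

```bash
python3 st.py
python3 - <<'E'
from h import *
snap("scene","pics/s7.png"); i=cv2.imread("pics/s7.png")[110:294,100:340]
cv2.imwrite("pics/s7c.png",cv2.resize(i,(780,598),interpolation=cv2.INTER_CUBIC))
E
```

```text
13.2 [ 0.4995 -0.1091  0.0551] d [ 0.187  0.006 -0.982] y [-0.08   0.997 -0.009] [ 0.08  0.45  0.04  2.22 -0.15  0.29  1.9 ] [-2.6 -1.2 -1.3]
tip [ 0.5036 -0.109   0.0335]
tcp in bay [-0.0678 -0.0019]
```

View pics/s7c.png

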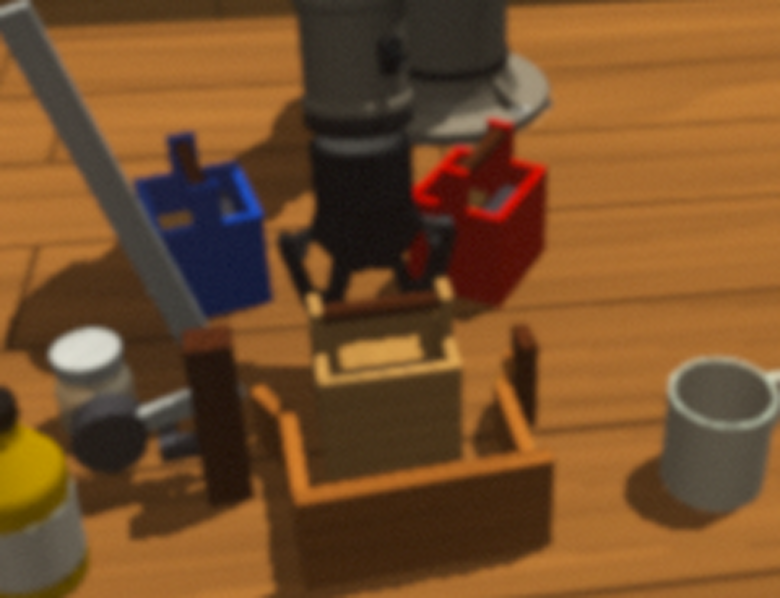

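The tote (front rim at about (318–460, 370)) is entering between the guide walls, square and clear. Pushing on.

>>> jog_arm([
  [0.008,0.001,0,0,0,0,0.5],
  [0.008,0.001,0,0,0,0,0.5],
  [0.008,0.001,0,0,0,0,0.5],
  [0.008,0.001,0,0,0,0,0.5],
  [0.008,0.001,0,0,0,0,0.5],
  [0.008,0.001,0,0,0,0,0.5],
  [0.008,0.001,0,0,0,0,0.5],
  [0.007,0.001,0,0,0,0,0.5],
  [0.006,0.001,0,0,0,0,0.5],
])

```text
t: 14.15
eef_pos: [0.5686, -0.1, 0.0551]
tool_rot: [0.093, -0.04, 0.995, -0.001]
contact_force: [-3.2, 0.3, -1.2]
gripper_width: 0.498
grasp_force: 1.6
```

>>> jog_arm([
  [0.004,0,0,0,0,0,0.5],
  [0.004,0,0,0,0,0,0.5],
  [0.003,0,0,0,0,0,0.5],
])

```text
t: 14.45
eef_pos: [0.579, -0.1001, 0.0551]
tool_rot: [0.093, -0.04, 0.995, -0.0]
contact_force: [-2.6, 0.8, -1.7]
gripper_width: 0.501
grasp_force: 1.7
```

```bash
python3 st.py
```

```text
14.45 [ 0.579  -0.1001  0.0551] d [ 0.185  0.006 -0.983] y [-0.079  0.997 -0.008] [ 0.02  0.53  0.06  2.05 -0.14  0.38  1.86] [-2.6  0.8 -1.7]
tip [ 0.583  -0.0999  0.0335]
tcp in bay [ 0.0122 -0.0007]
```

>>> jog_arm([
  [0.002,0,0,0,0,0.01,0.5],
  [0.002,0,0,0,0,0.01,0.5],
  [0.002,0,0,0,0,0,0.5],
])

```text
t: 14.75
eef_pos: [0.5832, -0.1008, 0.0549]
tool_rot: [0.091, -0.049, 0.995, 0.001]
contact_force: [-13.1, -0.7, 10.5]
gripper_width: 0.502
grasp_force: 6.7
```

The tote meets the back board: the push force jumped to 13 N. Backing off.

>>> jog_arm([
  [-0.01,-0.001,0,0,0,0,0.5],
  [-0.025,-0.002,0,0,0,0,0.5],
  [-0.025,-0.002,0.01,0,0.05,0,0.5],
  [-0.02,-0.002,0.03,0,0.05,0,0.5],
  [-0.01,0,0.04,0,0.05,0,0.5],
  [-0.01,0,0.04,0,0,0,0.5],
  [-0.01,0,0.04,0,0,0,0.5],
  [0,0,0.03,0,0,0,0.5],
  [0,0,0,0,0,0,0.5],
])

```text
t: 15.65
eef_pos: [0.4783, -0.1076, 0.2504]
tool_rot: [0.024, -0.05, 0.998, 0.003]
contact_force: [0.1, -0.2, -0.1]
gripper_width: 0.502
grasp_force: 0.0
```

```bash
python3 st.py
python3 - <<'E'
from h import *
snap("top","pics/t3.png"); a=cv2.imread("pics/t3.png")[125:245,235:395]
snap("scene","pics/s8.png"); b=cv2.imread("pics/s8.png")[110:290,100:340]
cv2.imwrite("pics/m3.png",np.hstack([cv2.resize(a,(400,300),interpolation=cv2.INTER_CUBIC),cv2.resize(b,(400,300),interpolation=cv2.INTER_CUBIC)]))
E
```

```text
15.65 [ 0.4783 -0.1076  0.2504] d [ 0.049  0.009 -0.999] y [-0.099  0.995  0.004] [-0.02  0.15  0.14  2.03 -0.04  0.92  1.81] [ 0.1 -0.2 -0.1]
tip [ 0.4794 -0.1074  0.2285]
tcp in bay [-0.0887  0.0017]
```

View pics/m3.png

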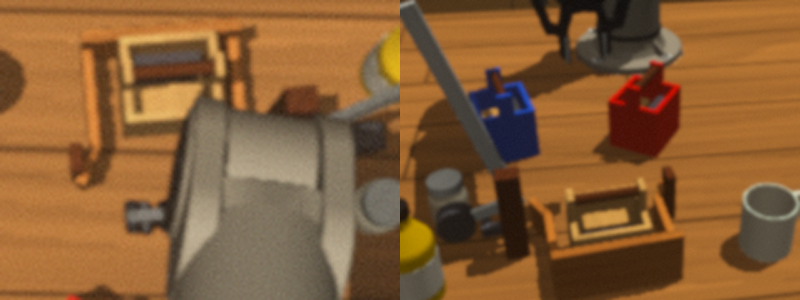

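The tote's front rim, (120,38) to (220,33) in the top view, lies against and parallel to the back board. The bar is up, the bystanders are in place and the arm touches nothing. Handing in.

```bash
python3 -c "
from station import bot
print(bot.hand_in())"
```

```text
the job is handed in; nothing more can be done
None
```

I handed the job in at about 16 s: the bar stands raised on its own, the tote is square against the back board in its bay, and the mug, bottle and jar look untouched; hand-in returned no verdict.

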